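Lay out the bread stack on its display boards

ROBOT

A 7-joint arm with a two-finger parallel gripper is mounted at the origin on the work surface. World frame = base frame: x ahead of the robot, y to its left, z up, the work surface at z = 0. Lengths are in mm, angles in degrees, forces in N, time in s.
With the tool pointing down it reaches from about 425 to 875 mm from the base axis. Payload 4.7 kg.
Tool frame: the origin (TCP) lies at the very end of the fingers, on their centre line; the grasp point (between the pads) lies 19 mm behind it; z points along the fingers, y is the direction in which the jaws open and shut (so a half turn about z gives the same grasp; the last joint's range is limited). The gripper opens to 85 mm and grips with 20 to 120 N. Pads are 22 mm wide; open, the fingers measure 114 mm over their backs; the gripper's body (76 mm by 85 mm) begins 54 mm behind the grasp point. The pads swing forward as they close: fully open they stand 13 mm farther back than shut.
Start: joints at [75.693, 18.392, -4.016, 83.108, 1.295, 78.541, -3.26], TCP at [169.467, -627.539, 231.349] pointing down, gripper open.
Joint ranges: [-163.93, 163.93], [-17.29, 119.83], [-79.2, 71.16], [3.27, 140.29], [-89.18, 269.18], [5.43, 117.66], [-154.24, 154.24]. Speed limits (degrees/s): [147.25, 147.25, 180, 180, 180, 180, 180].

INTERFACE

Orientations are given as a 3x3 rotation matrix whose columns are the frame's x, y, z axes.
In Python, from cell import bot, imaging gives the robot as it stands. The module is installed in compiled form; this text tells all that it offers.
- The arm moves only by the tool move_arm, never from a script. Its argument "moves" is text: rows parted by semicolons, each of 6 numbers parted by spaces: the shift along the tool's x, y, z in mm, then the turn, a rotation vector about the tool's x, y, z in rad. A call has 1 to 20 rows; each row is the pose to reach, as a shift and turn from the pose commanded when the call began, along the tool's axes at that moment; what a row does not reach only later rows make up. A row lasts 1/10 s, in which the tool goes at most 50 mm and 8.59 degrees, less where a joint would pass 70% of its speed; a pose out of reach is approached as far as the arm can. A call with a gripper value outside its range is refused whole. "hand" is the closure, from 0 (fully open) to 1 (shut), set as the call begins (left out, the last holds). The fingers move at their own pace and stop on an object; "force" is the grip in N (left out, the last holds). Time passes only in rows, so rows that repeat a pose let the fingers close. It gives the time, the measured TCP pose, the force and the opening at its end, in the units of the state.
- bot.get_state(): the state, without advancing time (a new reading comes with each control period).
- imaging.grab_frame(name): name is "scene" or "top" or "wrist"; returns the picture (384x512x3 uint8, red, green, blue); there is no depth.
- imaging.camera_model(name): a dict with "fx", "fy", "cx", "cy" (pixels), "pose" (4x4, takes a point from camera to world coordinates); the wrist camera has in their place "hand_eye" (4x4, takes a point from camera to tool coordinates, whose origin is the TCP and whose axes are the flange's). Camera axes: x right, y down, z forward; pixel columns grow to the right and rows downward; lengths in mm; the calibration is good to about 2 mm. A picture is of the moment at which its call begins: read the wrist's pose just before it. camera_model takes no time and is no camera call.
- bot.close_job(): hands the job in, once; it reports no verdict.
Trained networks look in the newest picture that a camera, given by its name, has taken for a name from the list of things; names that differ only in an ending like _2 or _b are one class to them, and where a whole thing is asked for, a point or a joint stands for the part that bears it (a point fixed in the world has none). Each returns a list of dicts, best first, with "confidence" (0 to 1); they miss things now and then, are a little off and sometimes report something else, mostly with a low value. They report only what shows in the picture. A call takes as long as a camera call. They do not tell look-alikes from the thing itself.
- imaging.outline_of(camera, query): "mask" (384x512 bool, what is visible of it) and "extent" ([left, top, right, bottom] in pixels, round what is visible of it).
- imaging.pinpoint(camera, query): "pixel" ([row, column] in pixels: a listed point, or the origin of a listed thing).
The state is a dict: "time": time; "joint_pos": joint angles; "joint_velocities": joint speeds; "joint_efforts": joint torques, N m; "eef_pos": TCP position; "ee_rot": TCP orientation; "contact_force": force on the tool from outside, world axes, zero at the start; "ft_torque": the same for the moment, N m; "grip_width": finger opening in mm.
Only numpy, scipy, OpenCV 4.12 (cv2) and the standard library are available. Lean on these libraries where they do the work, as an engineer would, in place of code of your own. Each camera call takes 0.05 s, during which the arm holds its last target.

TASK

Take the stack of four small loaves apart and lay each loaf on the display board that already carries a cut half of the same bread: squarely in the middle of the board's blue-grey paper sheet, lengthwise along the board, flat and right way up. Do not let any loaf tip over or tumble, and leave the honey jar and the blue cup where they stand.

Things in the scene. Friction and masses are not known exactly. Their poses are not given: they have to be found in the camera images.
- loaf_white: Loose rigid small loaf, pale cream-white crust with white slashes; 120 long x 56 wide x 42 high mm, 85 to 170 g, flat top and underside. Origin: centre of underside; x along its length, y across, z up. Starts in the bottom layer, side by side with the rye loaf (either order, about 34 mm apart), on a fixed slate slab 12 mm thick.
- loaf_rye: Loose rigid small loaf, very dark brown crust with lighter brown slashes; 120 long x 56 wide x 42 high mm, 85 to 170 g, flat top and underside. Origin: centre of underside; x along its length, y across, z up. Starts in the bottom layer, side by side with the white loaf, on the 12 mm slate slab.
- loaf_saffron: Loose rigid small loaf, bright orange-yellow crust with yellow slashes; 120 long x 56 wide x 42 high mm, 85 to 170 g, flat top and underside. Origin: centre of underside; x along its length, y across, z up. Starts in the second layer, lying across the white and rye loaves, underside 54 mm above the table.
- loaf_herb: Loose rigid small loaf, green crust with light green slashes; 120 long x 56 wide x 42 high mm, 85 to 170 g, flat top and underside. Origin: centre of underside; x along its length, y across, z up. Starts on top, lying across the saffron loaf, underside 96 mm above the table.
- board_white: Fixed wooden board 195 x 90 x 15 mm with a flush blue-grey paper sheet 135 x 72 mm, and next to it, on the board, a fixed half loaf: pale cream-white crust with white slashes, 42 mm high. Origin: on the table, under the paper's centre; x along the board to the half loaf; paper surface at z = 15 mm. Board spans x -75 to +120, half loaf x +80 to +116, y +-28 mm.
- board_rye: Fixed wooden board 195 x 90 x 15 mm with a flush blue-grey paper sheet 135 x 72 mm, and next to it, on the board, a fixed half loaf: very dark brown crust with lighter brown slashes, 42 mm high. Origin: on the table, under the paper's centre; x along the board to the half loaf; paper surface at z = 15 mm. Board spans x -75 to +120, half loaf x +80 to +116, y +-28 mm.
- board_saffron: Fixed wooden board 195 x 90 x 15 mm with a flush blue-grey paper sheet 135 x 72 mm, and next to it, on the board, a fixed half loaf: bright orange-yellow crust with yellow slashes, 42 mm high. Origin: on the table, under the paper's centre; x along the board to the half loaf; paper surface at z = 15 mm. Board spans x -75 to +120, half loaf x +80 to +116, y +-28 mm.
- board_herb: Fixed wooden board 195 x 90 x 15 mm with a flush blue-grey paper sheet 135 x 72 mm, and next to it, on the board, a fixed half loaf: green crust with light green slashes, 42 mm high. Origin: on the table, under the paper's centre; x along the board to the half loaf; paper surface at z = 15 mm. Board spans x -75 to +120, half loaf x +80 to +116, y +-28 mm.
- honey_jar: Bystander: loose amber glass jar with brass cap, 62 mm diameter, 85 mm high. Origin: centre of underside.
- cup: Bystander: loose blue ceramic cup without handle, 76 mm diameter, 80 mm high. Origin: centre of underside.
There are look-alikes about, which are no part of the job. Leave any turquoise look-alike of the loaf_saffron alone.

How it is judged:
By the outcome, as a careful person would: the job done as asked, in the order asked, and still so for the second after the job is handed in, with the robot touching nothing.
It also fails if it takes over 128 s, if anything falls off the work surface, if the arm or the gripper's body presses on something with over 40 N, if the wrist force passes 120 N, or if a joint passes its speed limit or range.

## Working session

There is one attempt and no reset: what is moved stays moved. The work goes in short steps, Python scripts to look and compute and a tool call to move; the robot and the scene stay as the last step left them, time stands still between calls to the robot, and variables do not carry over. Pictures are saved under pics/ and viewed, and the job is handed in when it is done.

Besides the shell and the picture viewer there is one more tool, called after "Emit:" as name(argument=value, ...), one argument or row to a line, values as JSON. move_arm: Moves the arm, as the interface text tells. Its arguments: {"type":"object","properties":{"moves":{"type":"string"},"hand":{"type":"number"},"force":{"type":"number"}},"required":["moves"]}

```bash
mkdir -p pics
python3 - <<'E'
from cell import bot, imaging
import cv2, numpy as np
s=bot.get_state(); print({k:np.round(v,3).tolist() for k,v in s.items()})
for n in ["scene","top","wrist"]:
    f=imaging.grab_frame(n); cv2.imwrite(f"pics/{n}0.png",f[:,:,::-1])
    m=imaging.camera_model(n); print(n,{k:np.round(v,3).tolist() for k,v in m.items()})
E
```

```text
{'time': 0.0, 'joint_pos': [75.695, 18.438, -4.016, 83.179, 1.295, 78.54, -3.26], 'joint_velocities': [-0.027, 0.052, -0.06, -0.0, 0.007, -0.038, 0.008], 'joint_efforts': [-0.0, -49.358, -0.383, -31.433, 0.013, 0.011, 0.0], 'eef_pos': [169.277, -626.989, 230.207], 'ee_rot': [[0.965, 0.261, -0.001], [0.261, -0.965, 0.002], [-0.0, -0.002, -1.0]], 'contact_force': [0.064, -0.394, 0.372], 'ft_torque': [0.003, -0.016, -0.033], 'grip_width': 85.149}
scene {'fx': 410.657, 'fy': 410.657, 'cx': 255.209, 'cy': 199.23, 'pose': [[0.15, 0.557, -0.817, 1550.961], [0.989, -0.083, 0.125, -165.327], [0.001, -0.827, -0.563, 798.249], [0.0, 0.0, 0.0, 1.0]]}
top {'fx': 421.287, 'fy': 421.287, 'cx': 253.615, 'cy': 189.993, 'pose': [[0.003, -0.993, 0.115, 388.974], [-1.0, -0.005, -0.016, 8.06], [0.016, -0.115, -0.993, 1102.196], [0.0, 0.0, 0.0, 1.0]]}
wrist {'fx': 338.018, 'fy': 338.018, 'cx': 257.664, 'cy': 199.113, 'hand_eye': [[-0.0, -0.954, -0.298, 76.21], [1.0, -0.001, 0.0, -0.06], [-0.0, -0.298, 0.954, -143.611], [0.0, 0.0, 0.0, 1.0]]}
```

View pics/scene0.png

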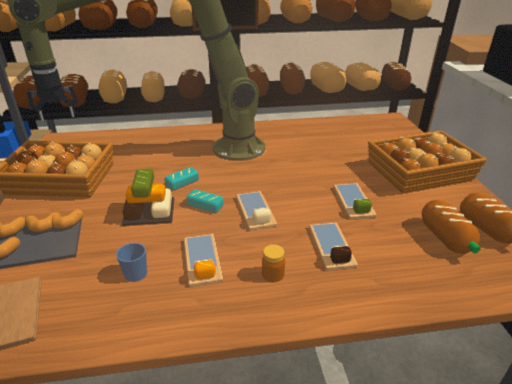

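View pics/top0.png

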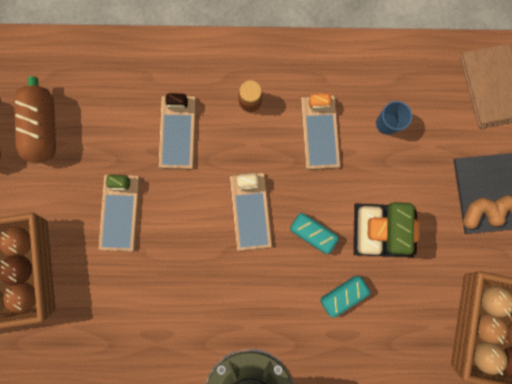

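View pics/wrist0.png

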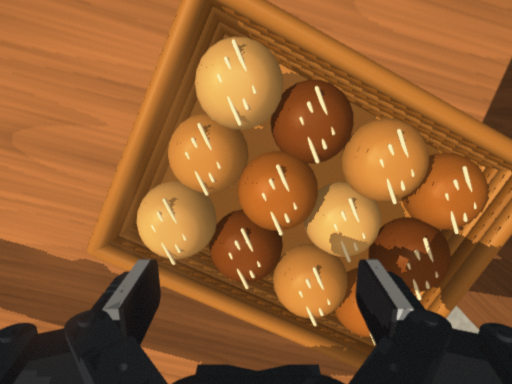

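```bash
cat > h.py <<'E'
from cell import bot, imaging
import cv2, numpy as np
def model(name,s=None):
    m=imaging.camera_model(name)
    K=np.array([[m['fx'],0,m['cx']],[0,m['fy'],m['cy']],[0,0,1]])
    if name=='wrist':
        s=s or bot.get_state(); T=np.eye(4); T[:3,:3]=s['ee_rot'];T[:3,3]=s['eef_pos']
        P=T@np.array(m['hand_eye'])
    else: P=np.array(m['pose'])
    return K,P
def unproj(K,P,uv,z):
    uv=np.atleast_2d(uv).astype(float)
    d=np.c_[uv,np.ones(len(uv))]@np.linalg.inv(K).T@P[:3,:3].T
    t=(z-P[2,3])/d[:,2]
    return P[:3,3]+d*t[:,None]
def proj(K,P,X):
    X=np.atleast_2d(X); c=(X-P[:3,3])@P[:3,:3]; c=c@K.T
    return c[:,:2]/c[:,2:]
def papers(img,K,P,z=15):
    hsv=cv2.cvtColor(img,cv2.COLOR_RGB2HSV)
    m=cv2.inRange(hsv,(98,45,90),(118,150,255))
    m=cv2.morphologyEx(m,cv2.MORPH_OPEN,np.ones((3,3)))
    out=[]
    for c in cv2.findContours(m,cv2.RETR_EXTERNAL,cv2.CHAIN_APPROX_NONE)[0]:
        if cv2.contourArea(c)<600: continue
        w=unproj(K,P,c[:,0],z)[:,:2].astype(np.float32)
        out.append((cv2.minAreaRect(w),cv2.contourArea(c),c[:,0].mean(0)))
    return out
def snap(name,tag,crop=None,s=1):
    st=bot.get_state(); f=imaging.grab_frame(name)
    g=f if crop is None else f[crop[1]:crop[3],crop[0]:crop[2]]
    g=cv2.resize(g,None,fx=s,fy=s,interpolation=cv2.INTER_CUBIC)
    cv2.imwrite(f"pics/{tag}.png",g[:,:,::-1]); return f,st
E
python3 - <<'E'
from h import *
f,st=snap('top','stk1',(340,190,440,270),6)
K,P=model('top')
for r,a,c in papers(f,K,P): print(r,a,c)
for b in "white rye saffron herb".split():
    for q in ['loaf_'+b,'board_'+b]:
        d=imaging.outline_of('top',q)
        p=imaging.pinpoint('top',q)
        print(q,[(x['extent'],round(x['confidence'],2)) for x in d][:2],[(np.round(x['pixel']),round(x['confidence'],2)) for x in p][:2])
f,st=snap('scene','stk2',(100,150,250,250),5)
E
```

```text
loaf_white [([356.7, 202.5, 381.0, 251.1], 0.62)] [(array([231., 366.]), 0.74)]
board_white [([231.1, 173.7, 269.8, 249.2], 0.81)] [(array([220., 253.]), 0.61)]
loaf_rye [([412.7, 212.9, 414.3, 219.1], 0.65)] [(array([143., 176.]), 0.19)]
board_rye [([157.7, 96.3, 197.3, 167.5], 0.96)] [(array([146., 180.]), 0.74)]
loaf_saffron [([288.7, 212.4, 337.8, 249.0], 0.94), ([365.7, 217.1, 418.6, 243.5], 0.91)] [(array([233., 313.]), 0.75), (array([228., 390.]), 0.64)]
board_saffron [([299.5, 93.3, 339.4, 168.4], 0.76)] [(array([143., 320.]), 0.61)]
loaf_herb [([299.9, 93.0, 338.1, 169.3], 0.33)] [(array([228., 400.]), 0.89)]
board_herb [([101.0, 174.2, 147.2, 251.9], 0.86)] [(array([219., 117.]), 0.9)]
```

View pics/stk1.png

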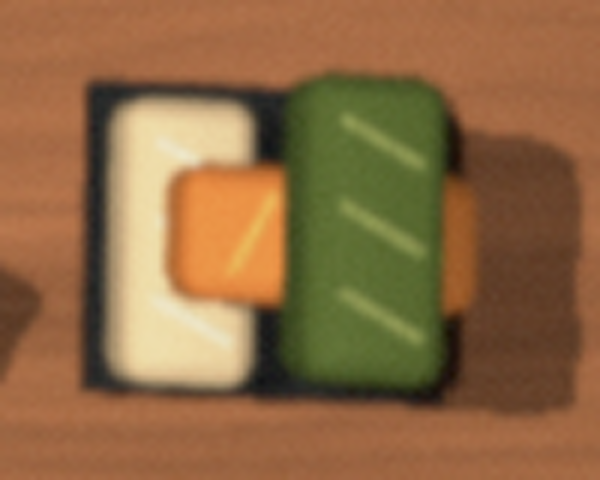

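View pics/stk2.png

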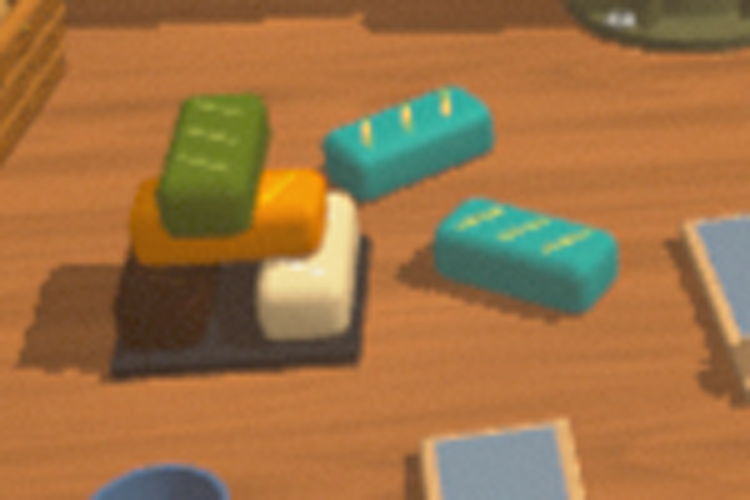

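Run:
```python
from h import *
f=imaging.grab_frame('top')
hsv=cv2.cvtColor(f,cv2.COLOR_RGB2HSV)
for p in [(118,222),(253,222),(180,140),(322,140)]: print(hsv[p[1],p[0]])
print(hsv[222,100:140].tolist())
```

```text
[100  36 150]
[101  43 147]
[ 99  42 145]
[100  42 141]
[[13, 128, 194], [15, 116, 209], [15, 106, 203], [15, 66, 174], [0, 0, 143], [101, 33, 148], [100, 35, 151], [100, 38, 149], [100, 40, 147], [98, 37, 150], [99, 36, 149], [101, 36, 149], [100, 36, 147], [98, 38, 149], [101, 36, 149], [98, 34, 148], [99, 40, 146], [101, 36, 149], [100, 36, 150], [100, 38, 149], [99, 39, 149], [100, 42, 147], [102, 39, 149], [100, 37, 150], [102, 38, 149], [99, 42, 147], [101, 36, 149], [102, 40, 148], [101, 37, 150], [100, 38, 147], [101, 30, 145], [18, 25, 152], [14, 91, 198], [15, 110, 213], [15, 113, 189], [15, 119, 137], [14, 124, 103], [13, 143, 100], [11, 144, 103], [12, 148, 102]]
```

```bash
sed -i 's/(98,45,90),(118,150,255)/(90,18,90),(118,75,220)/' h.py
cat >> h.py <<'E'
def rect_of(m,K,P,z):
    c=max(cv2.findContours(m,cv2.RETR_EXTERNAL,cv2.CHAIN_APPROX_NONE)[0],key=cv2.contourArea)
    w=unproj(K,P,c[:,0],z)[:,:2].astype(np.float32)
    return cv2.minAreaRect(w),c
E
python3 - <<'E'
from h import *
for n in ['top','scene']:
    f=imaging.grab_frame(n)
    K,P=model(n)
    for r,a,c in papers(f,K,P): print(n,np.round(r[0],1),np.round(r[1],1),round(r[2],1),a,c)
    hsv=cv2.cvtColor(f,cv2.COLOR_RGB2HSV)
    m=cv2.inRange(hsv,(35,80,30),(62,255,255))
    for c in cv2.findContours(m,cv2.RETR_EXTERNAL,cv2.CHAIN_APPROX_NONE)[0]:
        if cv2.contourArea(c)>100:
            w=unproj(K,P,c[:,0],138)[:,:2].astype(np.float32); print('green',cv2.minAreaRect(w),c[:,0].mean(0))
E
```

```text
top [434.  339.7] [ 66.6 129.2] 88.0 1236.5 [117.33333333 221.14965986]
top [439.   -3.3] [129.8  66.5] 6.0 1223.5 [251.28571429 219.70068027]
top [ 650.5 -186.7] [129.2  66.3] 3.5 1126.5 [320.92198582 139.74468085]
top [648.3 194.8] [ 66.1 127. ] 89.6 1140.0 [176.14084507 139.5       ]
green ((413.42626953125, -343.3040771484375), (62.97454833984375, 117.17784118652344), 86.49362182617188) [400.10714286 228.92142857]
green ((519.1400756835938, 305.69580078125), (25.510005950927734, 48.48771667480469), 0.3043037950992584) [117.5        181.44444444]
green ((665.17578125, 273.81475830078125), (44.44358444213867, 62.2874755859375), 74.65379333496094) [361.28813559 205.76271186]
green ((426.5882568359375, -343.9476318359375), (49.67900466918945, 105.28836059570312), 87.75379180908203) [141.94791667 179.55208333]
```

```bash
cat >> h.py <<'E'
from scipy.spatial.transform import Rotation as Rn
def plan(x,y,z,yaw):
    s=bot.get_state(); R=np.array(s['ee_rot']); 
    c,sn=np.cos(np.radians(yaw)),np.sin(np.radians(yaw))
    T=np.array([[c,sn,0],[sn,-c,0],[0,0,-1.]])
    d=R.T@(np.array([x,y,z])-s['eef_pos']); rv=Rn.from_matrix(R.T@T).as_rotvec()
    print('t',round(s['time'],2),'at',np.round(s['eef_pos'],1),'yaw',round(np.degrees(np.arctan2(R[1,0],R[0,0])),2),'F',np.round(s['contact_force'],1),'w',round(s['grip_width'],1))
    print('rows',np.round(d,1),np.round(rv,4))
E
python3 -c "
from h import *
plan(413,-343,290,-3.5)"
```

```text
t 1.2 at [ 169.5 -627.5  231.3] yaw 15.11 F [-0.5 -0.4 -0.3] w 85.4
rows [ 309.3 -211.2  -58.7] [1.000e-04 1.000e-04 3.249e-01]
```

Emit:
move_arm(
  moves="0 0 -40 0 0 0; 40 -30 -58 0 0 0.05; 80 -55 -58 0 0 0.1; 120 -82 -58 0 0 0.15; 160 -110 -58 0 0 0.2; 200 -137 -58 0 0 0.25; 240 -164 -58 0 0 0.3; 280 -191 -58 0 0 0.325; 309 -211 -58 0 0 0.325; 309 -211 -58 0 0 0.325; 309 -211 -58 0 0 0.325; 309 -211 -58 0 0 0.325",
  hand=0,
  force=40,
)

```text
time: 2.4
eef_pos: [411.7, -344.6, 289.3]
ee_rot: [[0.998, -0.063, -0.001], [-0.063, -0.998, -0.001], [-0.001, 0.001, -1.0]]
contact_force: [0.7, 0.0, 0.6]
grip_width: 85.4
```

Run:
```python
from h import *
f,s=snap('wrist','w1'); K,P=model('wrist',s); print(s['eef_pos'],s['time'])
for n,z in (('loaf_herb',138),('loaf_saffron',96),('loaf_white',54)):
    for d in imaging.outline_of('wrist',n)[:2]:
        r,c=rect_of(d['mask'].astype(np.uint8),K,P,z); print(n,d['confidence'],np.round(r[0],1),np.round(r[1],1),round(r[2],1),d['extent'])
```

```text
[ 411.72179828 -344.55891146  289.27142829] 2.4
loaf_herb 0.56 [ 420.1 -349.4] [ 54.9 116.7] 86.8 [231.0, 104.3, 294.8, 236.2]
loaf_saffron 0.94 [ 420.1 -304.1] [30.4 56.6] 86.3 [202.2, 134.1, 316.9, 192.5]
loaf_saffron 0.86 [ 290.  -256.7] [ 51.5 108.7] 32.0 [158.4, 242.2, 231.2, 320.6]
loaf_white 0.74 [ 417.5 -296.2] [ 44.  119.8] 85.1 [191.4, 110.6, 233.4, 210.6]
```

View pics/w1.png

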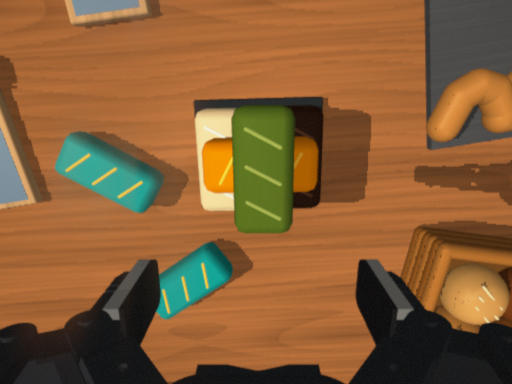

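```bash
cat >> h.py <<'E'
from scipy.optimize import minimize
COL=dict(herb=((33,70,25),(62,255,255)),saffron=((8,165,120),(26,255,255)))
def box(x,y,z,yaw,L=120,W=56,H=42):
    c,s=np.cos(np.radians(yaw)),np.sin(np.radians(yaw)); o=[]
    e=7
    for a in (-1,1):
        for b in (-1,1):
            for h in (0,1):
                for (ix,iy,iz) in ((e*.3,e*.3,e) ,(e,e*.3,e*.3),(e*.3,e,e*.3)):
                    px=a*(L/2-ix);py=b*(W/2-iy);pz=(H-iz) if h else iz
                    o.append((x+c*px-s*py,y+s*px+c*py,z+pz))
    return np.array(o)
def colmask(f,name,near=None):
    hsv=cv2.cvtColor(f,cv2.COLOR_RGB2HSV); m=cv2.inRange(hsv,*COL[name]); 
    m=cv2.morphologyEx(m,cv2.MORPH_CLOSE,np.ones((5,5)))
    n,l,st,ce=cv2.connectedComponentsWithStats(m)
    i=[i for i in range(1,n) if st[i,4]>60]
    if near is not None:
        j=min(i,key=lambda k:np.hypot(*(ce[k]-near)))
    else: j=max(i,key=lambda k:st[k,4])
    return (l==j).astype(np.uint8)
def hullmask(K,P,X,shape,S=4):
    uv=proj(K,P,X); h=cv2.convexHull(((uv+0.5)*16*1).astype(np.float32))
    m=np.zeros(shape,np.uint8); cv2.fillConvexPoly(m,np.round((h-8)).astype(np.int32),255,cv2.LINE_AA,4); return m/255.
def fitbox(mask,K,P,z,x0):
    f=lambda p:np.abs(hullmask(K,P,box(p[0],p[1],z,p[2]),mask.shape)-mask).sum()
    best=None
    for dy in (0,6,-6):
        r=minimize(f,[x0[0],x0[1],x0[2]+dy],method='Nelder-Mead',options=dict(initial_simplex=np.array(x0)+[0,0,dy]+np.array([[0,0,0],[12,0,0],[0,12,0],[0,0,8.]])))
        if best is None or r.fun<best.fun: best=r
    return np.round(best.x,1),round(best.fun/mask.sum(),3)
def fitbest(name,z,x0,cams=('top','wrist')):
    for n in cams:
        s=bot.get_state(); f=imaging.grab_frame(n); K,P=model(n,s)
        near=proj(K,P,[x0[0],x0[1],z+21])[0]
        m=colmask(f,name,near); print(n,fitbox(m,K,P,z,x0))
E
python3 - <<'E'
from h import *
fitbest('herb',96,[416,-346,-3.5],('top','wrist','scene'))
E
```

```text
top (array([ 413.4, -349.6,   -3.9]), np.float64(0.259))
wrist (array([ 419.7, -349.9,   -3.3]), np.float64(0.037))
scene (array([ 383.4, -351.4,    4. ]), np.float64(0.667))
```

Run:
```python
from h import *
o=[]
for n in ('top','scene'):
    f=imaging.grab_frame(n);K,P=model(n)
    near=proj(K,P,[416,-346,117])[0]; m=colmask(f,'herb',near); print(near,m.sum())
    c=near.astype(int); g=f.copy()
    g=np.hstack([g,cv2.cvtColor(m*255,cv2.COLOR_GRAY2RGB)])
    uv=proj(K,P,box(419.7,-349.9,96,-3.3)); 
    big=cv2.resize(f[c[1]-35:c[1]+35,c[0]-35:c[0]+35],None,fx=8,fy=8)
    h=cv2.convexHull(uv.astype(np.float32))[:,0]; h=((h-(c-35)+.5)*8).astype(int)
    cv2.polylines(big,[h],True,(255,0,0),1); o.append(cv2.resize(big,(400,400)))
    mm=m[c[1]-35:c[1]+35,c[0]-35:c[0]+35]*255
    o[-1]=np.vstack([o[-1],cv2.resize(cv2.cvtColor(mm,cv2.COLOR_GRAY2RGB),(400,400),interpolation=0)][:1]) if 0 else o[-1]
cv2.imwrite('pics/ov1.png',np.hstack(o)[:,:,::-1])
```

```text
[397.95097094 227.84752478] 1175
[143.65696751 182.19554451] 353
```

View pics/ov1.png

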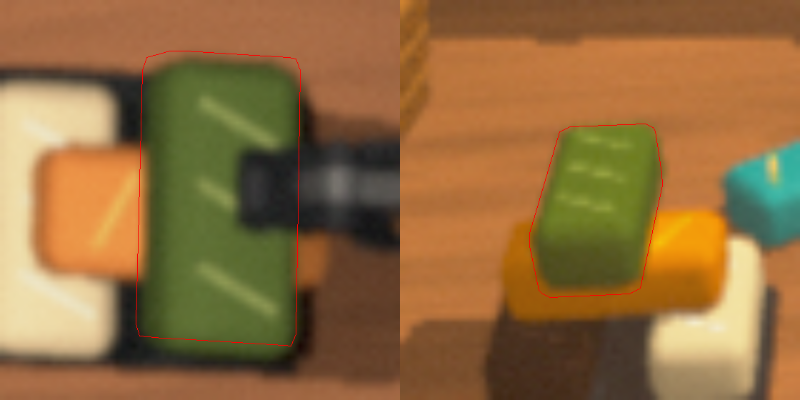

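```bash
python3 -c "
from h import *
plan(418.5,-349.8,103,-3.4)"
```

```text
t 2.85 at [ 412.6 -343.5  289.3] yaw -3.53 F [ 0.3 -0.2  0.4] w 85.5
rows [  6.3   5.9 186.3] [ 0.0001 -0.     -0.0023]
```

Emit:
move_arm(
  moves="3 3 30 0 0 0; 6.3 5.9 70 0 0 -0.002; 6.3 5.9 110 0 0 -0.002; 6.3 5.9 140 0 0 -0.002; 6.3 5.9 160 0 0 -0.002; 6.3 5.9 175 0 0 -0.002; 6.3 5.9 186 0 0 -0.002; 6.3 5.9 186 0 0 -0.002; 6.3 5.9 186 0 0 -0.002",
  hand=0,
)

```text
time: 3.75
eef_pos: [419.2, -349.9, 104.1]
ee_rot: [[0.998, -0.059, 0.001], [-0.059, -0.998, -0.001], [0.001, 0.001, -1.0]]
contact_force: [-0.5, 0.3, 0.2]
grip_width: 85.5
```

```bash
python3 -c "
from h import *
snap('wrist','w2');snap('scene','s2',(90,110,230,230),5)
plan(418.5,-349.8,103,-3.4)"
```

```text
t 3.85 at [ 419.5 -350.2  104.6] yaw -3.39 F [ 0.1 -0.6 -0.2] w 85.5
rows [-1.  -0.3  1.6] [ 0.0016 -0.0018  0.0001]
```

View pics/w2.png

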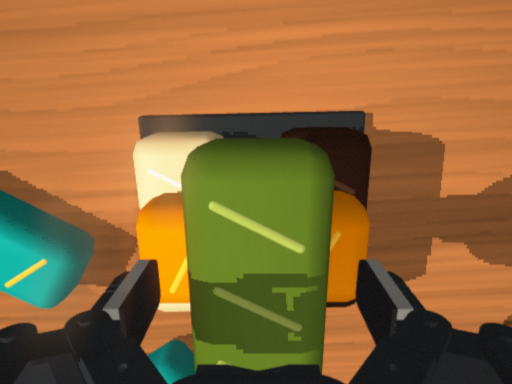

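View pics/s2.png

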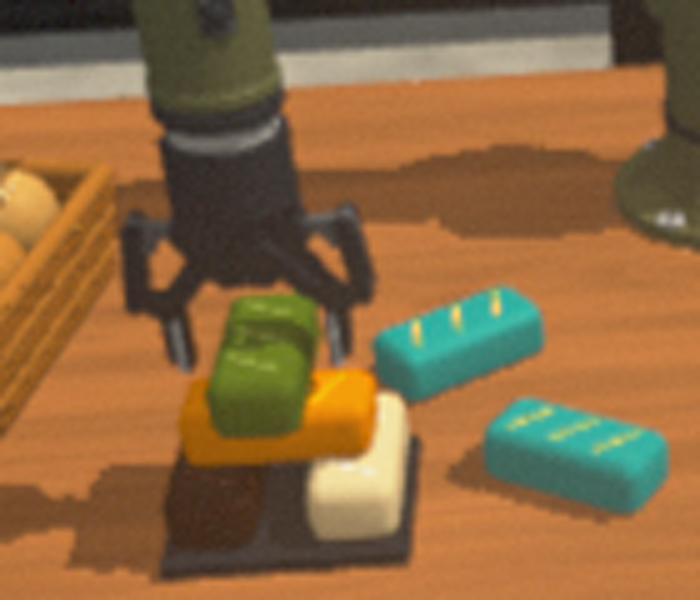

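Emit:
move_arm(
  moves="0 0 0 0 0 0; 0 0 0 0 0 0; 0 0 0 0 0 0; 0 0 0 0 0 0; 0 0 0 0 0 0; 0 0 0 0 0 0; 0 0 0 0 0 0; 0 0 0 0 0 0; 0 0 -3 0 0 0; 0 0 -8 0 0 0; 0 0 -15 0 0 0; 0 0 -25 0 0 0; 0 0 -40 0 0 0; 0 0 -60 0 0 0; 0 0 -80 0 0 0; 0 0 -80 0 0 0; 0 0 -80 0 0 0",
  hand=1,
  force=40,
)

```text
time: 5.55
eef_pos: [418.9, -349.7, 184.0]
ee_rot: [[0.998, -0.059, 0.001], [-0.059, -0.998, -0.001], [0.001, 0.001, -1.0]]
contact_force: [0.1, -0.3, -1.7]
grip_width: 55.3
```

```bash
python3 -c "
from h import *
snap('wrist','w3');snap('scene','s3',(90,90,230,230),5)
plan(430,339,190,-1.5)"
```

```text
t 5.65 at [ 418.1 -349.2  182.4] yaw -3.39 F [-0.   0.7 -2. ] w 55.6
rows [ -28.9 -687.7   -7. ] [-0.0008  0.0013 -0.033 ]
```

View pics/w3.png

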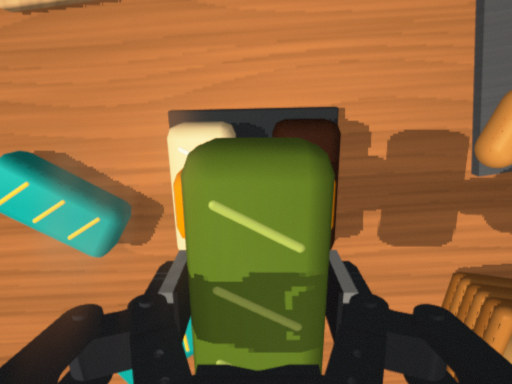

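View pics/s3.png

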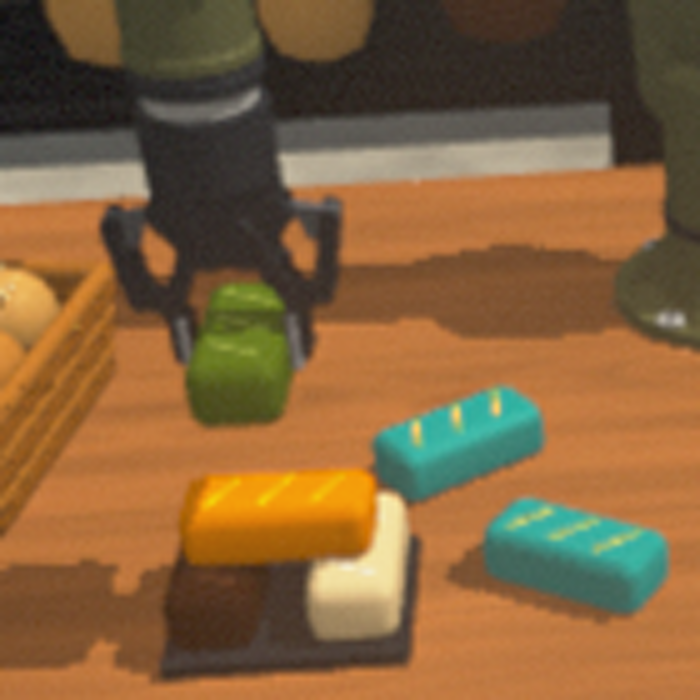

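Emit:
move_arm(
  moves="2 -10 -3 0 0 0; 6 -25 -7 0 0 0; 12 -50 -7 0 0 0; 17 -80 -7 0 0 -0.005; 22 -110 -7 0 0 -0.01; 26 -145 -7 0 0 -0.013; 29 -180 -7 0 0 -0.016; 30 -215 -7 0 0 -0.02; 30 -250 -7 0 0 -0.023; 28 -285 -7 0 0 -0.027; 25 -320 -7 0 0 -0.03; 21 -355 -7 0 0 -0.033; 15 -390 -7 0 0 -0.033; 8 -425 -7 0 0 -0.033; 0 -455 -7 0 0 -0.033; -7 -480 -7 0 0 -0.033; -13 -500 -7 0 0 -0.033; -17 -512 -7 0 0 -0.033; -19 -519 -7 0 0 -0.033; -19 -519 -7 0 0 -0.033",
)

```text
time: 7.65
eef_pos: [430.0, 170.5, 190.3]
ee_rot: [[1.0, -0.025, -0.0], [-0.025, -1.0, -0.0], [-0.0, 0.0, -1.0]]
contact_force: [0.2, -0.1, -1.6]
grip_width: 55.3
```

```bash
cat >> h.py <<'E'
def fitpapers(f,K,P):
    hsv=cv2.cvtColor(f,cv2.COLOR_RGB2HSV)
    m=cv2.inRange(hsv,(90,18,70),(118,120,235)); m=cv2.morphologyEx(m,cv2.MORPH_OPEN,np.ones((5,5)))
    n,l,st,ce=cv2.connectedComponentsWithStats(m)
    for j in range(1,n):
        if st[j,4]<800: continue
        k=(l==j).astype(np.uint8); (r,c)=rect_of(k,K,P,15)
        a=r[2] if r[1][0]>r[1][1] else r[2]-90
        print('paper',np.round(r[0],1),np.round(r[1],1),'yaw',round(a,2),'bbox',st[j,:4])
E
python3 -c "
from h import *
f,s=snap('wrist','w4');K,P=model('wrist',s);fitpapers(f,K,P)
plan(434,339.7,190,-1.5)"
```

```text
paper [439.9  -3.8] [134.3  71.3] yaw 6.16 bbox [402  84  80 146]
paper [434.9 340.4] [ 70.9 133.6] yaw -1.89 bbox [ 33 104  93 136]
t 7.7 at [430.4 169.4 190.2] yaw -1.49 F [ 0.1  0.3 -0.9] w 55.7
rows [-8.000e-01 -1.703e+02  1.000e-01] [0.0006 0.0001 0.0002]
```

View pics/w4.png

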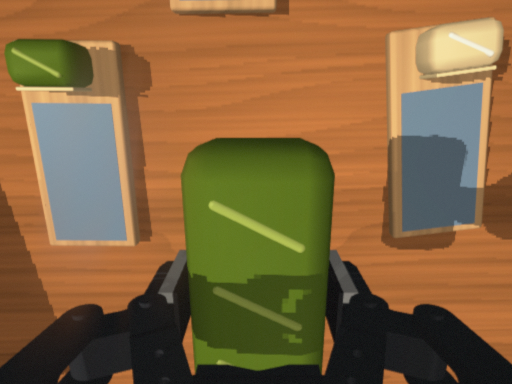

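```bash
python3 -c "
from h import *
s=bot.get_state();K,P=model('wrist',s);p=s['eef_pos']
for dx in (-6,-3,0,3):
    uv=proj(K,P,box(p[0]+dx,p[1],p[2]-8,-1.49)); print(dx,uv.min(0),uv[:,0].max())
f=imaging.grab_frame('top');K,P=model('top')
m=colmask(f,'herb',proj(K,P,[p[0],p[1],p[2]+10])[0])
cv2.imwrite('pics/t4.png',cv2.resize(f[150:300,100:260],None,fx=5,fy=5,interpolation=cv2.INTER_CUBIC)[:,:,::-1])
"
```

```text
-6 [182.45227078 150.82262335] 334.27479283687336
-3 [181.62938527 144.04245721] 334.63885068062245
0 [180.79352976 137.18042902] 335.00864372751124
3 [179.94439518 130.23504719] 335.38430857821953
```

View pics/t4.png

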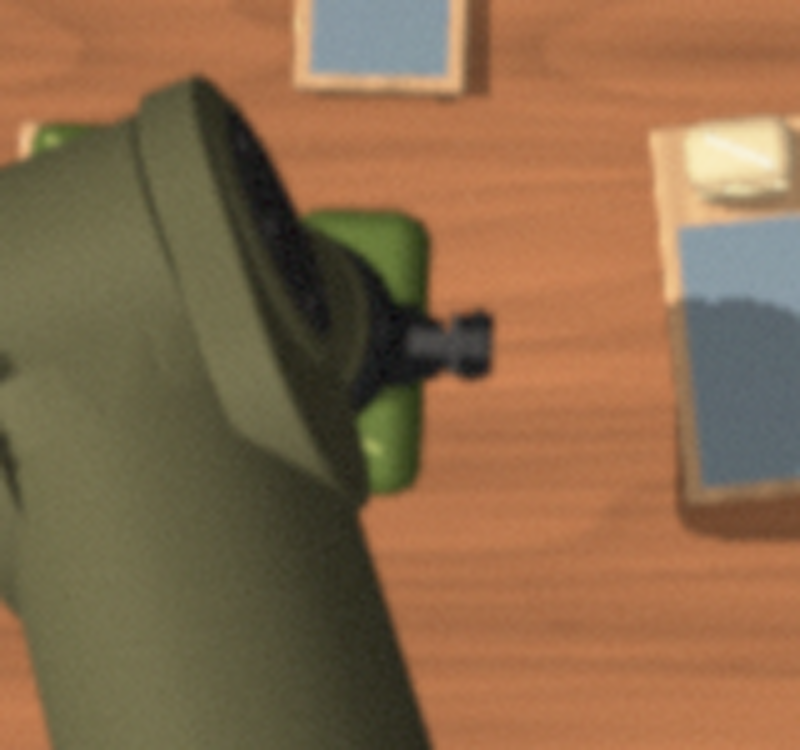

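```bash
python3 -c "
from h import *
plan(435.5,340.3,24,-1.9)"
```

```text
t 7.75 at [430.6 168.8 190.2] yaw -1.56 F [-0.1 -0.6 -1.4] w 55.5
rows [   0.3 -171.7  166. ] [0.0006 0.0002 0.0059]
```

Emit:
move_arm(
  moves="0 -12 0 0 0 0; 0.5 -35 0 0 0 0; 0.5 -65 0 0 0 0.003; 0.5 -95 0 0 0 0.006; 0.5 -125 10 0 0 0.006; 0.5 -150 30 0 0 0.006; 0.5 -165 50 0 0 0.006; 0.5 -171.5 75 0 0 0.006; 0.5 -171.5 100 0 0 0.006; 0.5 -171.5 120 0 0 0.006; 0.5 -171.5 135 0 0 0.006; 0.5 -171.5 145 0 0 0.006; 0.5 -171.5 150 0 0 0.006; 0.5 -171.5 150 0 0 0.006; 0.5 -171.5 150 0 0 0.006",
)

```text
time: 9.25
eef_pos: [436.0, 341.5, 41.0]
ee_rot: [[0.999, -0.032, 0.001], [-0.032, -0.999, 0.001], [0.001, -0.001, -1.0]]
contact_force: [0.0, -0.1, -1.5]
grip_width: 55.6
```

```bash
python3 -c "
from h import *
f,s=snap('wrist','w5');snap('scene','s5',(290,120,410,240),5)
plan(435.5,340.3,24,-1.9)"
```

```text
t 9.35 at [436.  341.5  41.2] yaw -1.85 F [ 0.3 -0.7 -1.5] w 55.4
rows [-0.5  1.2 17.2] [-0.0007 -0.0015  0.0009]
```

View pics/w5.png

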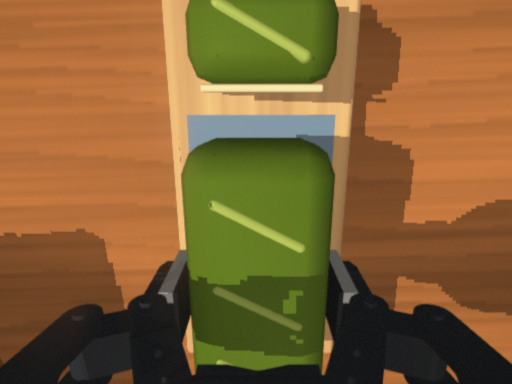

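View pics/s5.png

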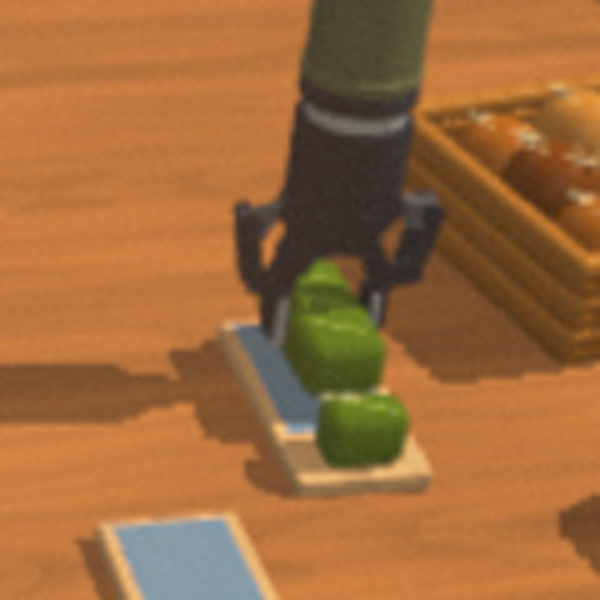

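Emit:
move_arm(
  moves="-0.5 1.2 4 0 0 0; -0.5 1.2 8 0 0 0; -0.5 1.2 12 0 0 0; -0.5 1.2 15 0 0 0; -0.5 1.2 17 0 0 0; -0.5 1.2 17.5 0 0 0; -0.5 1.2 17.5 0 0 0",
)

```text
time: 10.05
eef_pos: [434.8, 339.9, 23.1]
ee_rot: [[0.999, -0.032, -0.0], [-0.032, -0.999, -0.001], [-0.0, 0.001, -1.0]]
contact_force: [-2.3, -2.6, 4.6]
grip_width: 55.6
```

Emit:
move_arm(
  moves="0 0 0 0 0 0; 0 0 0 0 0 0; 0 0 0 0 0 0; 0 0 0 0 0 0; 0 0 0 0 0 0; 0 0 -10 0 0 0; 0 0 -30 0 0 0; 0 0 -60 0 0 0; 0 0 -100 0 0 0; 0 0 -140 0 0 0; 0 0 -170 0 0 0; 0 0 -200 0 0 0; 0 0 -215 0 0 0; 0 0 -215 0 0 0",
  hand=0,
)

```text
time: 11.45
eef_pos: [435.7, 340.9, 240.0]
ee_rot: [[0.999, -0.032, 0.004], [-0.032, -0.999, 0.002], [0.004, -0.002, -1.0]]
contact_force: [0.8, -0.2, -0.3]
grip_width: 85.2
```

```bash
python3 -c "
from h import *
f,s=snap('wrist','w6');K,P=model('wrist',s)
m=colmask(f,'herb',proj(K,P,[435,340,36])[0]); print(fitbox(m,K,P,15,[435,340,-2]))
fitpapers(f,K,P)
plan(430,-340,240,-3.5)"
```

```text
(array([434.5, 339.6,  -1.6]), np.float64(0.049))
paper [588.2 195.4] [70.9 12.1] yaw 88.11 bbox [366   0  74  15]
paper [487.6 337.9] [70.7 26.9] yaw 88.13 bbox [226 105  67  27]
t 11.5 at [435.  340.1 238.1] yaw -1.85 F [ 0.1  0.3 -0.9] w 85.5
rows [ 16.9 679.9  -2.1] [-0.0002 -0.0011  0.0288]
```

View pics/w6.png

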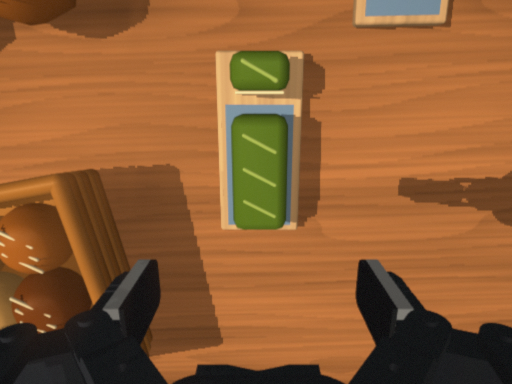

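Emit:
move_arm(
  moves="10 20 -10 0 0 0.03; 16 50 -12 0 0 0.1; 22 85 -12 0 0 0.2; 28 120 -12 0 0 0.3; 34 160 -12 0 0 0.4; 38 200 -12 0 0 0.5; 42 240 -12 0 0 0.6; 44 280 -12 0 0 0.7; 46 320 -12 0 0 0.8; 46 360 -12 0 0 0.9; 46 400 -12 0 0 1.0; 44 440 -12 0 0 1.1; 40 480 -12 0 0 1.2; 36 520 -12 0 0 1.3; 30 560 -12 0 0 1.4; 24 600 -12 0 0 1.5; 18 640 -12 0 0 1.58; 12 665 -12 0 0 1.6; 7 686 -12 0 0 1.6; 7 686 -12 0 0 1.6",
)

```text
time: 13.5
eef_pos: [417.6, -348.5, 247.9]
ee_rot: [[-0.065, -0.998, -0.003], [-0.998, 0.065, 0.001], [-0.001, 0.003, -1.0]]
contact_force: [-0.5, 0.0, 0.4]
grip_width: 85.3
```

```bash
python3 -c "
from h import *
f,s=snap('wrist','w7');K,P=model('wrist',s); print(np.round(s['joint_pos'],1))
m=colmask(f,'saffron',proj(K,P,[419,-346,75])[0]); print(fitbox(m,K,P,54,[419,-346,86.5]))
plan(419,-346,62,-93.5)"
```

```text
[  52.6    5.9  -16.8   96.3    1.8   78.2 -148.1]
(array([ 415.7, -345.3,   87.2]), np.float64(0.944))
t 13.55 at [ 418.8 -346.1  248.2] yaw -93.59 F [-0.7  0.1  0.6] w 85.6
rows [  0.3  -0.6 186.2] [ 0.0022  0.0022 -0.0015]
```

View pics/w7.png

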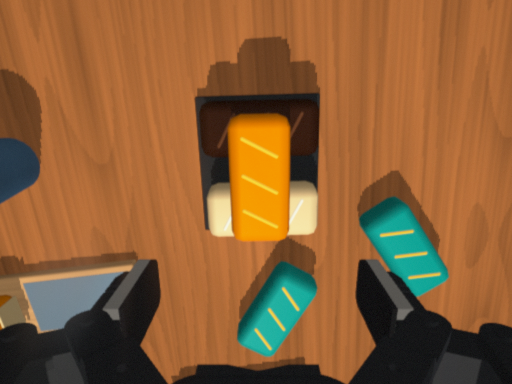

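```bash
cat >> h.py <<'E'
def fitnet(cam,q,z,x0,tag=None):
    s=bot.get_state(); f=imaging.grab_frame(cam); K,P=model(cam,s)
    c=proj(K,P,[x0[0],x0[1],z+21])[0]
    for d in imaging.outline_of(cam,q)[:3]:
        m=d['mask'].astype(np.uint8); ce=np.argwhere(m).mean(0)[::-1]
        if np.hypot(*(ce-c))<60: print(q,round(d['confidence'],2),d['extent'],fitbox(m,K,P,z,x0))
    if tag: cv2.imwrite(f'pics/{tag}.png',f[:,:,::-1])
    return f,s
E
python3 -c "
from h import *
fitnet('wrist','loaf_saffron',54,[419,-346,86.5])
f=imaging.grab_frame('wrist');print(cv2.cvtColor(f,cv2.COLOR_RGB2HSV)[[130,180,230,300],[245,245,245,150]])
"
```

```text
loaf_saffron 0.87 [228.9, 110.2, 292.9, 235.5] (array([ 415.5, -347.9,   87.4]), np.float64(0.044))
[[ 19 235 241]
 [ 19 255 246]
 [ 19 255 246]
 [  0  51  30]]
```

```bash
sed -i "s/(8,165,120),(26/(14,205,120),(26/" h.py; python3 -c "
from h import *
fitbest('saffron',54,[416,-347,87],('wrist',))
plan(415.5,-347,62.5,-92.7)"
```

```text
wrist (array([ 415.4, -347.6,   87.2]), np.float64(0.038))
t 13.75 at [ 420.6 -344.1  249.6] yaw -93.34 F [ 0.4 -0.2  0.4] w 85.8
rows [  3.4   4.9 187.1] [ 0.0002  0.0007 -0.0112]
```

Emit:
move_arm(
  moves="0 0 0 0 0 0; 0 0 0 0 0 0; 0 0 0 0 0 0; 0 0 0 0 0 0",
)

```text
time: 14.15
eef_pos: [419.9, -345.8, 249.9]
ee_rot: [[-0.061, -0.998, 0.0], [-0.998, 0.061, -0.0], [0.0, -0.0, -1.0]]
contact_force: [-0.1, 0.0, 1.1]
grip_width: 85.4
```

```bash
python3 -c "
from h import *
fitbest('saffron',54,[416,-347,87],('wrist',))
plan(415.5,-347,62.5,-92.7)
imaging.grab_frame('wrist')
plan(415.5,-347,62.5,-92.7)"
```

```text
wrist (array([ 415.3, -348. ,   87.1]), np.float64(0.04))
t 14.2 at [ 419.8 -345.9  249.9] yaw -93.51 F [ 0.4 -0.6 -1. ] w 85.7
rows [  1.3   4.3 187.4] [-0.0001 -0.0002 -0.0141]
t 14.25 at [ 419.8 -345.9  249.9] yaw -93.51 F [0.3 0.4 0.1] w 85.5
rows [  1.3   4.2 187.4] [-0.0001 -0.0002 -0.0142]
```

Emit:
move_arm(
  moves="1 2 30 0 0 -0.012; 2 4.3 70 0 0 -0.012; 2 4.3 110 0 0 -0.012; 2 4.3 140 0 0 -0.012; 2 4.3 160 0 0 -0.012; 2 4.3 175 0 0 -0.012; 2 4.3 184 0 0 -0.012; 2 4.3 187 0 0 -0.012; 2 4.3 187 0 0 -0.012; 2 4.3 187 0 0 -0.012; 2 4.3 187 0 0 -0.012",
)

```text
time: 15.35
eef_pos: [416.0, -348.2, 63.9]
ee_rot: [[-0.049, -0.999, 0.001], [-0.999, 0.049, -0.001], [0.001, -0.001, -1.0]]
contact_force: [0.3, 0.1, -0.5]
grip_width: 85.5
```

```bash
python3 -c "
from h import *
snap('wrist','w8')
plan(415.4,-347.8,62.5,-92.8)"
```

```text
t 15.4 at [ 415.9 -348.1   63.7] yaw -92.83 F [ 0.4 -0.3 -0.2] w 85.7
rows [-0.3  0.5  1.2] [-0.0013 -0.0012 -0.0006]
```

View pics/w8.png

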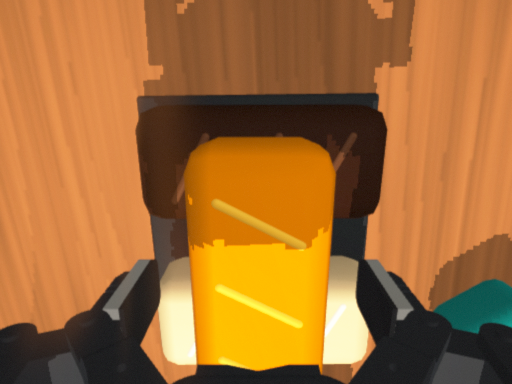

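Centred between the jaws (fingers 157/360, loaf 190–332). Close and lift.

Emit:
move_arm(
  moves="0 0.5 0 0 0 0; 0 0.5 0 0 0 0; 0 0.5 0 0 0 0; 0 0.5 0 0 0 0; 0 0.5 0 0 0 0; 0 0.5 0 0 0 0; 0 0.5 0 0 0 0; 0 0.5 0 0 0 0; 0 0.5 -3 0 0 0; 0 0.5 -8 0 0 0; 0 0.5 -15 0 0 0; 0 0.5 -25 0 0 0; 0 0.5 -40 0 0 0; 0 0.5 -60 0 0 0; 0 0.5 -85 0 0 0; 0 0.5 -105 0 0 0; 0 0.5 -120 0 0 0; 0 0.5 -120 0 0 0",
  hand=1,
)

```text
time: 17.2
eef_pos: [416.2, -348.7, 186.0]
ee_rot: [[-0.049, -0.999, 0.004], [-0.999, 0.049, -0.004], [0.004, -0.004, -1.0]]
contact_force: [0.2, -0.0, -0.6]
grip_width: 55.6
```

```bash
python3 -c "
from h import *
snap('wrist','w9');snap('scene','s9',(90,90,230,230),4)
plan(650,0,190,3.5)"
```

```text
t 17.3 at [ 414.7 -347.6  182.8] yaw -92.83 F [-0.2  0.5 -1.7] w 55.5
rows [-358.8 -217.8   -7.3] [ 2.0000e-04 -1.0000e-04 -1.6813e+00]
```

View pics/w9.png

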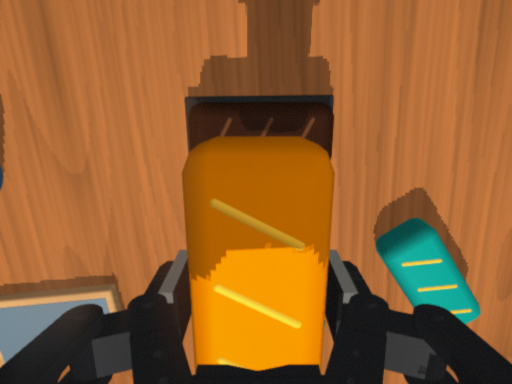

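View pics/s9.png

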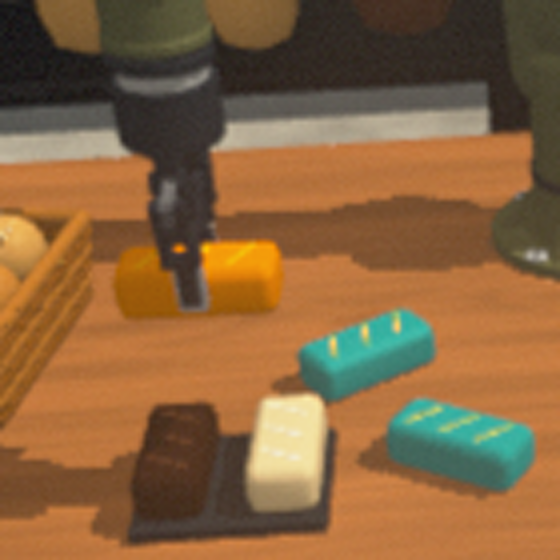

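Emit:
move_arm(
  moves="-7 -4 -3 0 0 -0.03; -22 -13 -7 0 0 -0.1; -39 -24 -7 0 0 -0.185; -61 -37 -7 0 0 -0.285; -83 -50 -7 0 0 -0.385; -104 -63 -7 0 0 -0.485; -126 -76 -7 0 0 -0.585; -147 -89 -7 0 0 -0.69; -169 -102 -7 0 0 -0.79; -190 -115 -7 0 0 -0.89; -212 -129 -7 0 0 -0.99; -233 -142 -7 0 0 -1.09; -255 -155 -7 0 0 -1.19; -276 -168 -7 0 0 -1.29; -298 -181 -7 0 0 -1.395; -320 -194 -7 0 0 -1.495; -337 -205 -7 0 0 -1.58; -352 -214 -7 0 0 -1.65; -359 -218 -7 0 0 -1.68; -359 -218 -7 0 0 -1.68",
)

```text
time: 19.3
eef_pos: [650.0, 2.1, 188.8]
ee_rot: [[0.998, 0.062, -0.002], [0.063, -0.998, 0.001], [-0.002, -0.001, -1.0]]
contact_force: [-0.2, -0.7, -0.9]
grip_width: 55.3
```

Emit:
move_arm(
  moves="0 0 0 0 0 0; 0 0 0 0 0 0; 0 0 0 0 0 0",
)

```text
time: 19.6
eef_pos: [650.1, -1.1, 189.8]
ee_rot: [[0.998, 0.058, -0.0], [0.058, -0.998, -0.001], [-0.0, 0.001, -1.0]]
contact_force: [0.7, -0.4, -0.6]
grip_width: 55.7
```

```bash
python3 -c "
from h import *
f,s=snap('wrist','w10');K,P=model('wrist',s);fitpapers(f,K,P)
plan(650.5,-186.7,40,3.5)"
```

```text
paper [648.9 196.2] [ 71.  133.9] yaw -0.78 bbox [  4  91  90 141]
paper [ 651.3 -186.5] [133.9  71.2] yaw 3.65 bbox [404 115  94 134]
t 19.65 at [650.1  -0.9 189.9] yaw 3.33 F [-0.5  0.1 -1.7] w 55.7
rows [-10.4 185.4 150. ] [ 0.0008  0.0001 -0.0029]
```

View pics/w10.png

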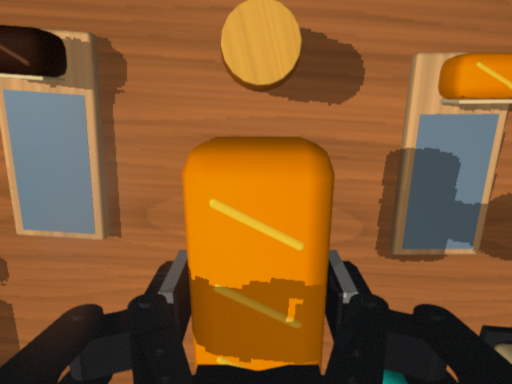

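Emit:
move_arm(
  moves="0 10 0 0 0 0; -2 30 0 0 0 0; -3 55 0 0 0 -0.002; -4 80 0 0 0 -0.005; -5 105 0 0 0 -0.005; -7 130 10 0 0 -0.005; -8 150 25 0 0 -0.005; -9 167 45 0 0 -0.005; -9.4 179 70 0 0 -0.005; -9.4 185.5 95 0 0 -0.005; -9.4 185.5 115 0 0 -0.005; -9.4 185.5 133 0 0 -0.005; -9.4 185.5 145 0 0 -0.005; -9.4 185.5 150 0 0 -0.005; -9.4 185.5 150 0 0 -0.005; -9.4 185.5 150 0 0 -0.005; -9.4 185.5 150 0 0 -0.005",
)

```text
time: 21.35
eef_pos: [652.9, -185.7, 41.1]
ee_rot: [[0.998, 0.065, 0.002], [0.065, -0.998, -0.001], [0.002, 0.001, -1.0]]
contact_force: [0.1, 0.4, -0.1]
grip_width: 55.4
```

```bash
python3 -c "
from h import *
f,s=snap('wrist','w11')
plan(651.5,-186.6,24,3.6)"
```

```text
t 21.4 at [ 652.8 -185.7   41. ] yaw 3.72 F [-0.3  0.6 -1.6] w 55.5
rows [-1.4  0.8 17. ] [ 0.0008 -0.0018  0.0021]
```

View pics/w11.png

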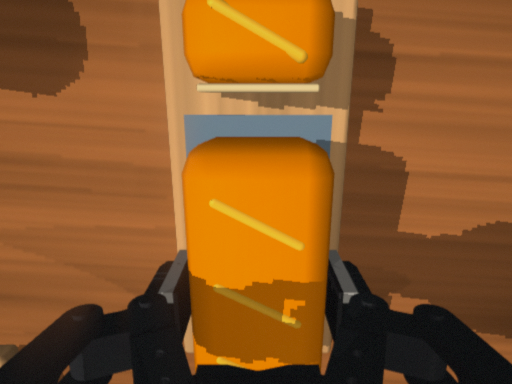

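Emit:
move_arm(
  moves="-1 0.4 4 0 0 0; -1.2 0.6 8 0 0 0; -1.2 0.6 12 0 0 0; -1.2 0.6 14 0 0 0; -1.2 0.6 15.5 0 0 0; -1.2 0.6 16.5 0 0 0; -1.2 0.6 16.8 0 0 0; -1.2 0.6 16.8 0 0 0",
)

```text
time: 22.2
eef_pos: [651.1, -186.3, 24.3]
ee_rot: [[0.998, 0.065, 0.0], [0.065, -0.998, -0.001], [0.0, 0.001, -1.0]]
contact_force: [-3.3, -0.3, 6.5]
grip_width: 55.2
```

Emit:
move_arm(
  moves="0 0 0 0 0 0; 0 0 0 0 0 0; 0 0 0 0 0 0; 0 0 0 0 0 0; 0 0 0 0 0 0; 0 0 -10 0 0 0; 0 0 -30 0 0 0; 0 0 -60 0 0 0; 0 0 -100 0 0 0; 0 0 -140 0 0 0; 0 0 -170 0 0 0; 0 0 -200 0 0 0; 0 0 -215 0 0 0; 0 0 -215 0 0 0; 0 0 -215 0 0 0; 0 0 -215 0 0 0",
  hand=0,
)

```text
time: 23.8
eef_pos: [649.9, -186.2, 235.7]
ee_rot: [[0.998, 0.065, -0.003], [0.065, -0.998, 0.001], [-0.003, -0.001, -1.0]]
contact_force: [-0.4, 1.1, -0.8]
grip_width: 85.4
```

```bash
python3 -c "
from h import *
f,s=snap('wrist','w12');fitbest('saffron',15,[651,-186.5,3.6],('wrist','top'))
fitnet('top','loaf_white',12,[416,-312,-5]);fitnet('top','loaf_rye',12,[416,-392,-5])
snap('top','t12',(330,170,450,270),6)
plan(416,-345,250,-4)"
```

```text
wrist (array([ 650.2, -186.5,    3.6]), np.float64(0.043))Traceback (most recent call last):
  File "<string>", line 3, in <module>
    f,s=snap('wrist','w12');fitbest('saffron',15,[651,-186.5,3.6],('wrist','top'))
                            ~~~~~~~^^^^^^^^^^^^^^^^^^^^^^^^^^^^^^^^^^^^^^^^^^^^^^^
  File "h.py", line 81, in fitbest
    m=colmask(f,name,near); print(n,fitbox(m,K,P,z,x0))
  File "h.py", line 64, in colmask
    j=min(i,key=lambda k:np.hypot(*(ce[k]-near)))
ValueError: min() iterable argument is empty
```

View pics/w12.png

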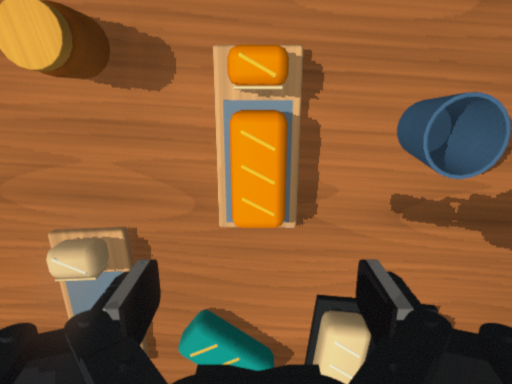

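```bash
python3 -c "
from h import *
plan(416,-325,250,-4)"
```

```text
t 23.95 at [ 650.2 -186.2  236.3] yaw 3.71 F [ 0.4 -0.3 -0.3] w 85.4
rows [-242.8  123.3  -13.2] [-0.0008  0.0025  0.1346]
```

Emit:
move_arm(
  moves="-15 8 -5 0 0 0.01; -45 23 -13 0 0 0.03; -80 41 -13 0 0 0.05; -120 61 -13 0 0 0.07; -160 81 -13 0 0 0.09; -200 101 -13 0 0 0.11; -225 114 -13 0 0 0.13; -238 120 -13 0 0 0.135; -243 123 -13 0 0 0.135; -243 123 -13 0 0 0.135; -243 123 -13 0 0 0.135; -243 123 -13 0 0 0.135",
)

```text
time: 25.15
eef_pos: [417.8, -323.4, 250.9]
ee_rot: [[0.998, -0.067, 0.001], [-0.067, -0.998, 0.001], [0.0, -0.001, -1.0]]
contact_force: [-0.5, 0.2, -0.4]
grip_width: 85.3
```

```bash
python3 -c "
from h import *
f,s=fitnet('wrist','loaf_white',12,[416,-312,-4],'w13');fitnet('wrist','loaf_rye',12,[416,-392,-4])
print(cv2.cvtColor(f,cv2.COLOR_RGB2HSV)[170,150:400:8].tolist())
plan(416,-310,21,-4)"
```

```text
loaf_white 0.94 [206.2, 118.6, 265.4, 226.1] (array([ 415.2, -303. ,   -2.5]), np.float64(0.055))
loaf_rye 0.83 [293.3, 109.4, 351.1, 222.0] (array([ 413.3, -390.4,   -2.4]), np.float64(0.036))
[[13, 156, 124], [13, 157, 125], [13, 151, 130], [13, 165, 185], [13, 164, 193], [12, 165, 193], [13, 170, 189], [13, 170, 191], [23, 82, 247], [25, 48, 249], [23, 63, 247], [23, 81, 249], [23, 80, 248], [23, 82, 246], [18, 98, 171], [130, 27, 28], [90, 9, 28], [30, 9, 29], [8, 121, 38], [9, 202, 53], [7, 158, 58], [10, 163, 108], [8, 173, 56], [8, 175, 54], [13, 194, 46], [13, 176, 107], [13, 172, 108], [12, 165, 111], [13, 172, 178], [13, 174, 176], [13, 172, 176], [13, 172, 175]]
t 25.35 at [ 417.  -324.2  250.9] yaw -3.93 F [-0.4  0.4  0.4] w 85.4
rows [ -2.  -14.  229.9] [-0.0003  0.      0.0011]
```

View pics/w13.png

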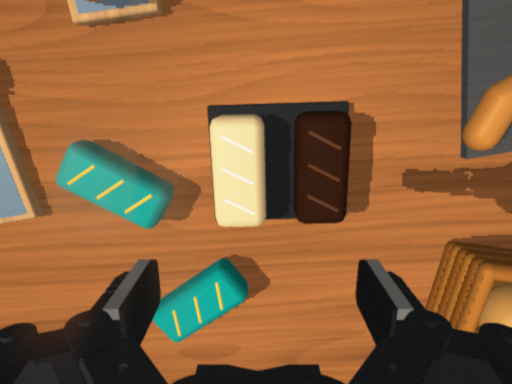

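```bash
sed -i "s/COL=dict(/COL=dict(white=((15,25,160),(32,125,255)),rye=((0,90,25),(16,255,85)),/" h.py; python3 -c "
from h import *
fitbest('white',12,[415,-304,-3],('wrist',));fitbest('rye',12,[414,-390,-3],('wrist',))
f,s=snap('top','t13',(330,170,450,270),6)
plan(415.3,-304,21.5,-3)"
```

```text
wrist (array([ 414.4, -302. ,   -2.3]), np.float64(0.047))
wrist (array([ 413.4, -390.6,   -2.4]), np.float64(0.042))
t 25.5 at [ 416.6 -324.6  250.9] yaw -4.0 F [ 0.2  0.2 -0.7] w 85.5
rows [ -2.7 -20.4 229.4] [-0.0001  0.     -0.0174]
```

View pics/t13.png

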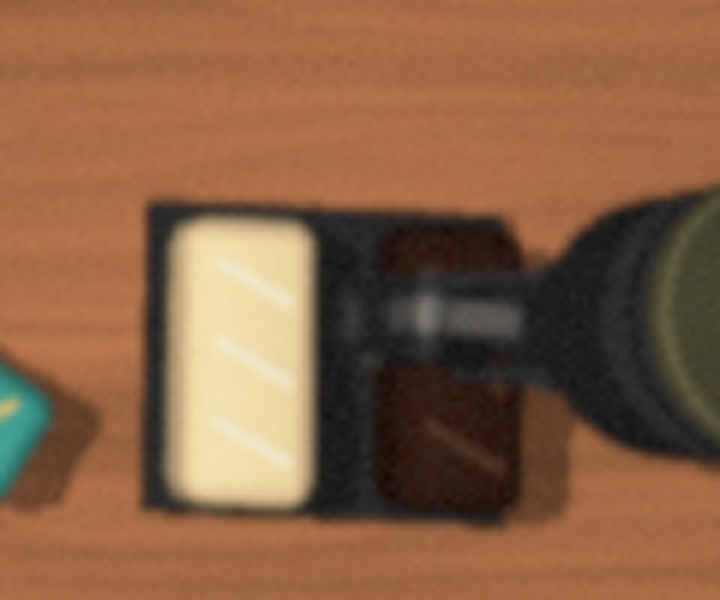

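Emit:
move_arm(
  moves="-1 -7 20 0 0 -0.01; -3 -18 50 0 0 -0.02; -3.4 -22 90 0 0 -0.028; -3.4 -22 125 0 0 -0.028; -3.4 -22 150 0 0 -0.028; -3.4 -22 165 0 0 -0.028; -3.4 -22 170 0 0 -0.028; -3.4 -22 170 0 0 -0.028; -3.4 -22 170 0 0 -0.028; -3.4 -22 170 0 0 -0.028",
  hand=0.18,
)

```text
time: 26.5
eef_pos: [415.4, -303.3, 82.4]
ee_rot: [[0.999, -0.042, 0.002], [-0.042, -0.999, -0.002], [0.002, 0.002, -1.0]]
contact_force: [-1.1, 0.1, 0.7]
grip_width: 70.0
```

```bash
python3 -c "
from h import *
f,s=snap('wrist','w14')
plan(414.7,-302.5,21.5,-2.4)"
```

```text
t 26.55 at [ 415.3 -303.2   82.3] yaw -2.43 F [-0.5 -0.2  0. ] w 70.2
rows [-0.7 -0.8 60.8] [ 0.0017 -0.0017 -0.0004]
```

View pics/w14.png

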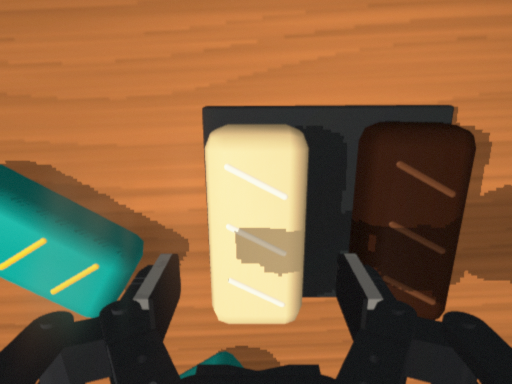

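Emit:
move_arm(
  moves="-0.5 -0.6 20 0 0 0; -0.5 -0.6 38 0 0 0; -0.5 -0.6 50 0 0 0; -0.5 -0.6 57 0 0 0; -0.5 -0.6 60.5 0 0 0; -0.5 -0.6 60.5 0 0 0; -0.5 -0.6 60.5 0 0 0; -0.5 -0.6 60.5 0 0 0",
)

```text
time: 27.35
eef_pos: [414.5, -302.3, 21.2]
ee_rot: [[0.999, -0.042, 0.001], [-0.042, -0.999, -0.001], [0.001, 0.001, -1.0]]
contact_force: [0.5, -0.7, 0.6]
grip_width: 70.1
```

Emit:
move_arm(
  moves="0 0 0 0 0 0; 0 0 0 0 0 0; 0 0 0 0 0 0; 0 0 0 0 0 0; 0 0 0 0 0 0; 0 0 0 0 0 0; 0 0 -3 0 0 0; 0 0 -8 0 0 0; 0 0 -15 0 0 0; 0 0 -25 0 0 0; 0 0 -40 0 0 0; 0 0 -60 0 0 0; 0 0 -85 0 0 0; 0 0 -110 0 0 0; 0 0 -130 0 0 0; 0 0 -140 0 0 0; 0 0 -140 0 0 0; 0 0 -140 0 0 0",
  hand=1,
)

```text
time: 29.15
eef_pos: [413.6, -301.7, 160.1]
ee_rot: [[0.999, -0.042, -0.001], [-0.042, -0.999, 0.0], [-0.001, -0.0, -1.0]]
contact_force: [-0.7, 0.2, -1.3]
grip_width: 55.5
```

```bash
python3 -c "
from h import *
f,s=snap('wrist','w15');snap('scene','s15',(90,90,230,230),4)
plan(440.5,-3.6,160,6.1)"
```

```text
t 29.25 at [ 413.3 -301.4  159.3] yaw -2.41 F [-0.7 -0.7 -1.6] w 55.4
rows [  14.6 -298.7   -0.3] [-0.0015  0.0016 -0.1486]
```

View pics/w15.png

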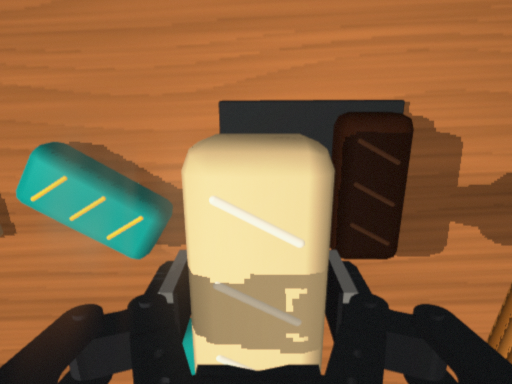

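View pics/s15.png

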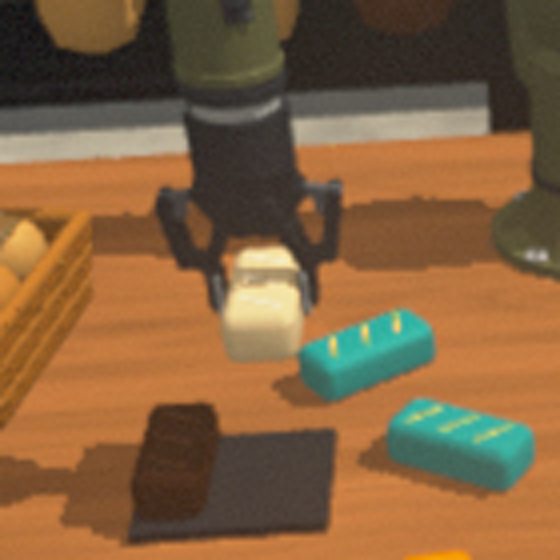

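Emit:
move_arm(
  moves="1 -10 0 0 0 0; 2 -28 0 0 0 -0.01; 5 -55 0 0 0 -0.02; 9 -85 0 0 0 -0.04; 11 -115 0 0 0 -0.055; 12 -145 0 0 0 -0.07; 13 -175 0 0 0 -0.085; 14 -205 0 0 0 -0.1; 14 -235 0 0 0 -0.12; 14 -260 10 0 0 -0.135; 13.8 -280 30 0 0 -0.149; 13.8 -292 50 0 0 -0.149; 13.8 -298.6 70 0 0 -0.149; 13.8 -298.6 90 0 0 -0.149; 13.8 -298.6 105 0 0 -0.149; 13.8 -298.6 114 0 0 -0.149; 13.8 -298.6 118 0 0 -0.149; 13.8 -298.6 118 0 0 -0.149; 13.8 -298.6 118 0 0 -0.149; 13.8 -298.6 118 0 0 -0.149",
)

```text
time: 31.25
eef_pos: [441.0, -4.2, 43.2]
ee_rot: [[0.994, 0.107, 0.001], [0.107, -0.994, -0.001], [0.001, 0.001, -1.0]]
contact_force: [-0.4, -0.2, -0.5]
grip_width: 55.4
```

```bash
python3 -c "
from h import *
f,s=snap('wrist','w16')
plan(439.4,-3.7,24,6.15)"
```

```text
t 31.3 at [441.   -4.3  43.1] yaw 6.11 F [-0.9  0.6 -1. ] w 55.5
rows [-1.5 -0.8 19.1] [ 0.0007 -0.0012 -0.0007]
```

View pics/w16.png

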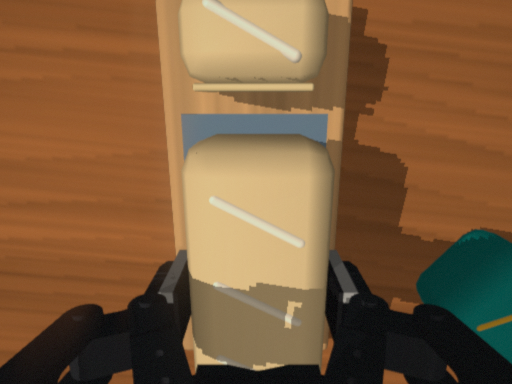

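Emit:
move_arm(
  moves="-0.8 -0.8 5 0 0 0; -1.5 -1.3 10 0 0 0; -1.5 -1.3 14 0 0 0; -1.5 -1.3 16.5 0 0 0; -1.5 -1.3 18 0 0 0; -1.5 -1.3 19 0 0 0; -1.5 -1.3 19 0 0 0",
)

```text
time: 32.0
eef_pos: [438.5, -3.0, 24.1]
ee_rot: [[0.994, 0.107, -0.001], [0.107, -0.994, -0.001], [-0.002, 0.0, -1.0]]
contact_force: [-4.3, -0.7, 9.3]
grip_width: 55.7
```

```bash
python3 -c "
from h import *
f,s=snap('wrist','w17')
plan(439.4,-3.7,24,6.15)"
```

```text
t 32.05 at [438.5  -3.   24.1] yaw 6.12 F [-3.8  0.3  8.8] w 55.7
rows [0.8 0.8 0.1] [ 0.0005  0.0015 -0.0005]
```

Contact made; release.

Emit:
move_arm(
  moves="0 0 -0.6 0 0 0; 0 0 -0.6 0 0 0; 0 0 -0.6 0 0 0; 0 0 -0.6 0 0 0; 0 0 -0.6 0 0 0; 0 0 -10 0 0 0; 0 0 -30 0 0 0; 0 0 -60 0 0 0; 0 0 -100 0 0 0; 0 0 -140 0 0 0; 0 0 -170 0 0 0; 0 0 -200 0 0 0; 0 0 -215 0 0 0; 0 0 -215 0 0 0; 0 0 -215 0 0 0; 0 0 -215 0 0 0",
  hand=0,
)

```text
time: 33.65
eef_pos: [438.0, -2.9, 237.4]
ee_rot: [[0.994, 0.107, -0.002], [0.107, -0.994, 0.0], [-0.002, -0.001, -1.0]]
contact_force: [-0.6, -0.2, -0.0]
grip_width: 85.4
```

```bash
python3 -c "
from h import *
f,s=snap('wrist','w18');fitbest('white',15,[439.5,-3.7,6],('wrist',))
plan(414,-380,240,-2.4)"
```

```text
wrist (array([437.9,  -1.3,   6.7]), np.float64(0.086))
t 33.75 at [438.   -2.9 237.4] yaw 6.13 F [ 0.5  0.  -0.6] w 85.4
rows [-64.2 372.3  -2.8] [-0.0007  0.0021  0.1489]
```

View pics/w18.png

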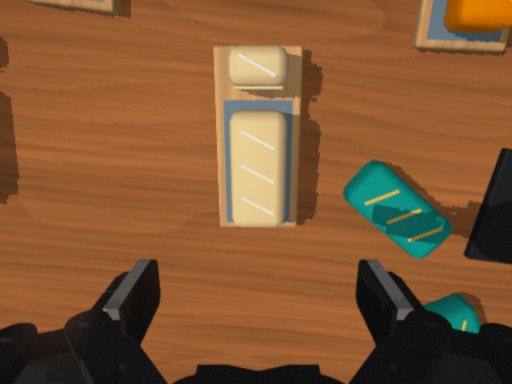

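Emit:
move_arm(
  moves="5 15 -3 0 0 0.005; 8 40 -3 0 0 0.02; 10 75 -3 0 0 0.035; 8 115 -3 0 0 0.05; 4 155 -3 0 0 0.07; -2 195 -3 0 0 0.085; -12 235 -3 0 0 0.1; -24 275 -3 0 0 0.12; -38 310 -3 0 0 0.135; -50 340 -3 0 0 0.149; -58 360 -3 0 0 0.149; -64 372 -3 0 0 0.149; -64 372 -3 0 0 0.149; -64 372 -3 0 0 0.149; -64 372 -3 0 0 0.149; -64 372 -3 0 0 0.149",
)

```text
time: 35.35
eef_pos: [415.6, -378.5, 241.8]
ee_rot: [[0.999, -0.04, 0.0], [-0.04, -0.999, -0.0], [0.0, 0.0, -1.0]]
contact_force: [-0.8, 0.4, 0.6]
grip_width: 85.5
```

```bash
python3 -c "
from h import *
fitnet('wrist','loaf_rye',12,[413.4,-390.5,-2.4],'w19');fitbest('rye',12,[413.4,-390,-2.4],('wrist',))
plan(413.4,-390.5,21.5,-2.4)"
```

```text
loaf_rye 0.63 [241.2, 113.2, 300.0, 229.2] (array([ 412.5, -390.8,   -3. ]), np.float64(0.046))
wrist (array([ 413. , -391.6,   -3.4]), np.float64(0.072))
t 35.5 at [ 415.2 -379.1  241.8] yaw -2.34 F [0.2 0.9 0.2] w 85.7
rows [ -1.4  11.3 220.3] [ 0.0005 -0.0001  0.001 ]
```

View pics/w19.png

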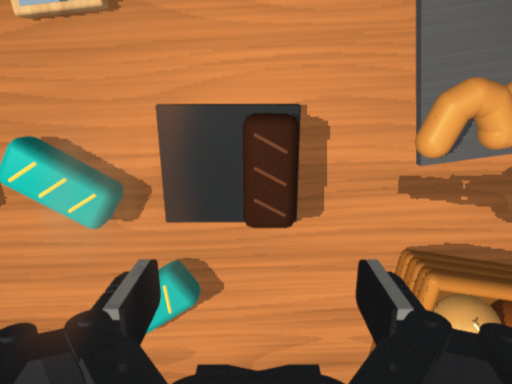

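Emit:
move_arm(
  moves="-1 6 20 0 0 0.003; -1.8 11.8 55 0 0 0.006; -1.8 11.8 95 0 0 0.006; -1.8 11.8 130 0 0 0.006; -1.8 11.8 150 0 0 0.006; -1.8 11.8 160 0 0 0.006; -1.8 11.8 160 0 0 0.006; -1.8 11.8 160 0 0 0.006; -1.8 11.8 160 0 0 0.006",
  hand=0.1,
)

```text
time: 36.4
eef_pos: [413.5, -392.3, 83.3]
ee_rot: [[0.999, -0.048, 0.002], [-0.048, -0.999, -0.002], [0.002, 0.002, -1.0]]
contact_force: [-0.6, -0.2, 0.6]
grip_width: 77.0
```

```bash
python3 -c "
from h import *
f,s=snap('wrist','w20')
plan(413,-391,21.5,-2.7)"
```

```text
t 36.45 at [ 413.4 -392.2   83.1] yaw -2.76 F [ 0.7 -0.   0.7] w 76.5
rows [-0.6 -1.3 61.6] [ 0.0022 -0.0019 -0.0011]
```

View pics/w20.png

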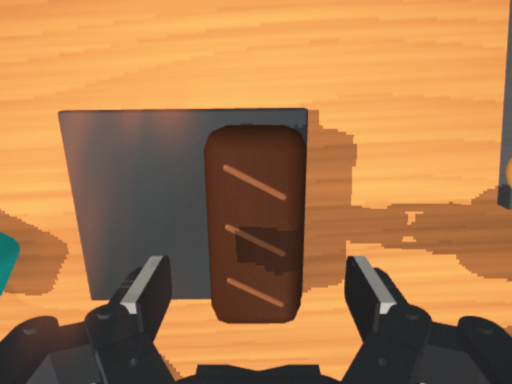

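Emit:
move_arm(
  moves="-0.5 -0.8 20 0 0 0; -0.5 -0.8 38 0 0 0; -0.5 -0.8 50 0 0 0; -0.5 -0.8 57 0 0 0; -0.5 -0.8 61 0 0 0; -0.5 -0.8 61 0 0 0; -0.5 -0.8 61 0 0 0; -0.5 -0.8 61 0 0 0",
)

```text
time: 37.25
eef_pos: [412.5, -391.1, 21.2]
ee_rot: [[0.999, -0.048, 0.001], [-0.048, -0.999, -0.001], [0.001, 0.001, -1.0]]
contact_force: [1.3, 0.0, 0.9]
grip_width: 77.0
```

Emit:
move_arm(
  moves="0 0 0 0 0 0; 0 0 0 0 0 0; 0 0 0 0 0 0; 0 0 0 0 0 0; 0 0 0 0 0 0; 0 0 0 0 0 0; 0 0 0 0 0 0; 0 0 -3 0 0 0; 0 0 -8 0 0 0; 0 0 -15 0 0 0; 0 0 -25 0 0 0; 0 0 -40 0 0 0; 0 0 -60 0 0 0; 0 0 -85 0 0 0; 0 0 -110 0 0 0; 0 0 -135 0 0 0; 0 0 -155 0 0 0; 0 0 -165 0 0 0; 0 0 -165 0 0 0; 0 0 -165 0 0 0",
  hand=1,
)

```text
time: 39.25
eef_pos: [411.7, -390.4, 185.0]
ee_rot: [[0.999, -0.048, -0.001], [-0.048, -0.999, 0.0], [-0.001, -0.0, -1.0]]
contact_force: [0.8, -0.1, -1.2]
grip_width: 55.5
```

```bash
python3 -c "
from h import *
f,s=snap('wrist','w21')
plan(648.5,196,185,-0.8)"
```

```text
t 39.3 at [ 411.5 -390.2  184.5] yaw -2.76 F [ 0.4 -0.5 -1.4] w 55.3
rows [ 2.085e+02 -5.969e+02 -1.000e-01] [-0.0012  0.0014 -0.0342]
```

View pics/w21.png

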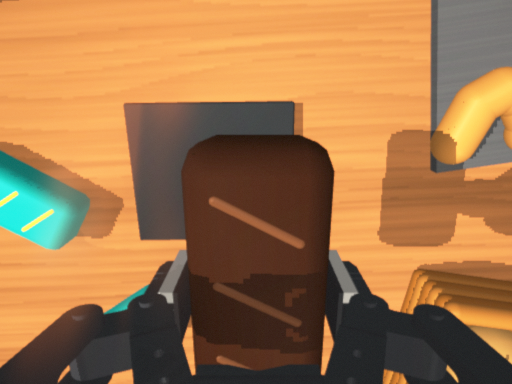

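Emit:
move_arm(
  moves="3 -10 0 0 0 0; 9 -27 0 0 0 0; 19 -55 0 0 0 -0.002; 32 -92 0 0 0 -0.004; 45 -130 0 0 0 -0.006; 59 -168 0 0 0 -0.008; 73 -208 0 0 0 -0.01; 87 -248 0 0 0 -0.012; 101 -288 0 0 0 -0.015; 115 -328 0 0 0 -0.018; 129 -368 0 0 0 -0.02; 143 -408 0 0 0 -0.023; 157 -448 0 0 0 -0.026; 171 -488 0 0 0 -0.03; 184 -525 0 0 0 -0.034; 194 -555 0 0 0 -0.034; 202 -578 0 0 0 -0.034; 207 -591 0 0 0 -0.034; 209 -597 0 0 0 -0.034; 209 -597 0 0 0 -0.034",
)

```text
time: 41.3
eef_pos: [649.0, 196.3, 185.2]
ee_rot: [[1.0, -0.013, -0.001], [-0.013, -1.0, -0.0], [-0.001, 0.0, -1.0]]
contact_force: [1.0, -0.3, -0.4]
grip_width: 55.5
```

Emit:
move_arm(
  moves="0 0 15 0 0 0; 0 0 40 0 0 0; 0 0 70 0 0 0; 0 0 100 0 0 0; 0 0 120 0 0 0; 0 0 135 0 0 0; 0 0 143 0 0 0; 0 0 143 0 0 0; 0 0 143 0 0 0; 0 0 143 0 0 0; 0 0 143 0 0 0",
)

```text
time: 42.4
eef_pos: [650.3, 195.9, 43.7]
ee_rot: [[1.0, -0.014, 0.002], [-0.014, -1.0, 0.0], [0.002, -0.0, -1.0]]
contact_force: [-0.2, 0.6, -0.7]
grip_width: 55.4
```

```bash
python3 -c "
from h import *
f,s=snap('wrist','w22')
plan(649,196,24,-0.8)"
```

```text
t 42.45 at [650.1 195.8  43.4] yaw -0.81 F [-0.2 -0.3 -1.2] w 55.3
rows [-1.1 -0.2 19.4] [-0.0002 -0.0015 -0.0002]
```

View pics/w22.png

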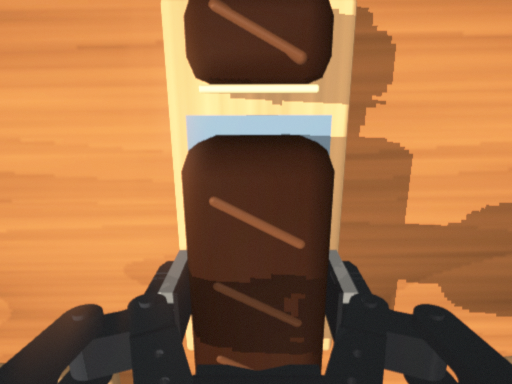

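Paper 187–331 (centre 259) against loaf 183–333 (258): aligned. Lower.

Emit:
move_arm(
  moves="-0.8 0 5 0 0 0; -0.8 0.2 10 0 0 0; -0.8 0.2 14 0 0 0; -0.8 0.2 16.5 0 0 0; -0.8 0.2 18 0 0 0; -0.8 0.2 19 0 0 0; -0.8 0.2 19 0 0 0",
)

```text
time: 43.15
eef_pos: [648.9, 195.5, 24.2]
ee_rot: [[1.0, -0.014, 0.0], [-0.014, -1.0, -0.0], [0.0, 0.0, -1.0]]
contact_force: [-1.7, -1.4, 3.9]
grip_width: 55.3
```

```bash
python3 -c "
from h import *
plan(649,196,24,-0.8)"
```

```text
t 43.15 at [648.9 195.5  24.2] yaw -0.81 F [-1.7 -1.4  3.9] w 55.3
rows [ 0.1 -0.5  0.2] [ 0.0002 -0.0004 -0.0002]
```

Emit:
move_arm(
  moves="0 0 0 0 0 0; 0 0 0 0 0 0; 0 0 0 0 0 0; 0 0 0 0 0 0; 0 0 0 0 0 0; 0 0 -10 0 0 0; 0 0 -30 0 0 0; 0 0 -60 0 0 0; 0 0 -100 0 0 0; 0 0 -140 0 0 0; 0 0 -170 0 0 0; 0 0 -200 0 0 0; 0 0 -215 0 0 0; 0 0 -215 0 0 0; 0 0 -215 0 0 0; 0 0 -215 0 0 0",
  hand=0,
)

```text
time: 44.75
eef_pos: [648.0, 194.8, 236.3]
ee_rot: [[1.0, -0.014, -0.003], [-0.014, -1.0, -0.001], [-0.003, 0.001, -1.0]]
contact_force: [-0.0, 0.0, -0.5]
grip_width: 85.3
```

```bash
python3 -c "
from h import *
f,s=snap('wrist','w23');fitbest('rye',15,[649,196,-0.8],('wrist',)); fitnet('wrist','loaf_rye',15,[649,196,-0.8])
snap('top','t23');snap('scene','s23')
plan(649,0,300,-0.8)"
```

```text
wrist (array([649.4, 195.5,  -0.7]), np.float64(0.053))
loaf_rye 0.82 [226.0, 107.5, 285.8, 230.4] (array([ 6.491e+02,  1.956e+02, -6.000e-01]), np.float64(0.059))
t 45.05 at [648.6 195.3 237.8] yaw -0.81 F [-0.6 -0.2  1.2] w 85.2
rows [  3.1 195.3 -62.2] [ 0.0003  0.001  -0.0002]
```

View pics/w23.png

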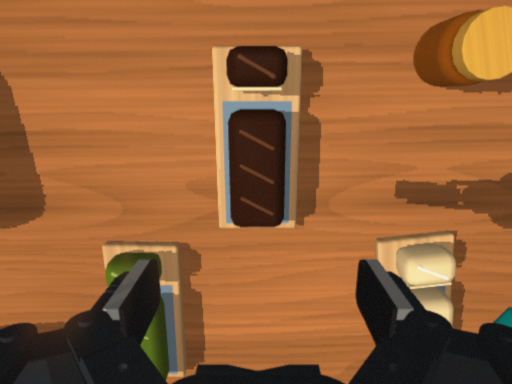

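View pics/t23.png

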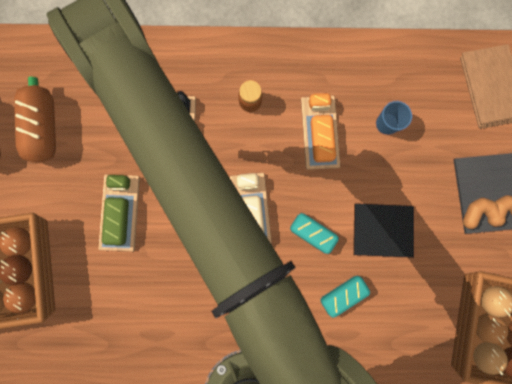

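View pics/s23.png

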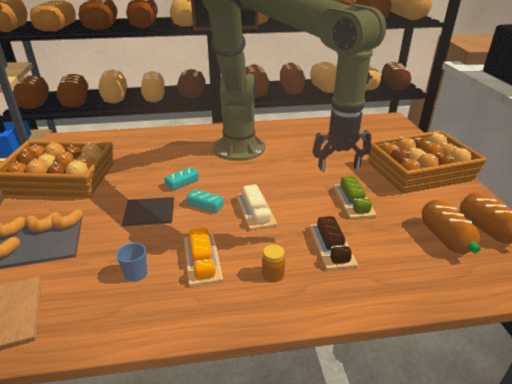

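```bash
python3 -c "
from h import *
f=cv2.imread('pics/w18.png')[:,:,::-1]
c,s_=np.cos(np.radians(6.13)),np.sin(np.radians(6.13))
s=dict(ee_rot=np.array([[c,s_,-.002],[s_,-c,0],[-.002,-.001,-1]]),eef_pos=[438,-2.9,237.4])
K,P=model('wrist',s)
hsv=cv2.cvtColor(f,cv2.COLOR_RGB2HSV);print(hsv[[80,150,150,170],[222,258,226,300]], hsv[170,214:304:2,1].tolist(), hsv[170,214:304:2,2].tolist())
m=((hsv[...,1]<100)&(hsv[...,0]<40)&(hsv[...,2]>120)).astype(np.uint8);m[:105]=0;m[235:]=0;m[:,:215]=0;m[:,300:]=0
m=cv2.morphologyEx(m,cv2.MORPH_OPEN,np.ones((7,7)));m=cv2.morphologyEx(m,cv2.MORPH_CLOSE,np.ones((7,7)))
print(cv2.boundingRect(m),fitbox(m,K,P,15,[439.5,-3.7,6]))
"
```

```text
[[ 16 132 195]
 [ 20  95 230]
 [101  51 135]
 [ 12 173 100]] [173, 176, 135, 132, 133, 126, 23, 58, 30, 100, 96, 95, 94, 94, 93, 94, 76, 47, 33, 42, 65, 89, 95, 95, 95, 96, 96, 97, 97, 98, 97, 98, 100, 101, 102, 98, 12, 56, 9, 127, 130, 127, 140, 173, 177] [174, 170, 209, 203, 196, 193, 132, 136, 143, 221, 231, 231, 231, 231, 231, 231, 231, 231, 231, 229, 225, 228, 231, 230, 230, 229, 228, 227, 227, 227, 227, 223, 202, 182, 158, 130, 83, 86, 86, 131, 129, 122, 100, 100, 101]
(230, 119, 47, 103) (array([429.5,  -0.5,   1.8]), np.float64(0.409))
```

```bash
python3 -c "
from h import *
print(bot.close_job())"
```

```text
the job is handed in; nothing more can be done
None
```

I took the stack apart from the top down and laid each loaf flat, right way up, on its own board. The job was handed in at about 45 s of the 128 s allowed. No loaf tipped in any view, and the jar, cup and turquoise look-alikes look unmoved in the last top and scene pictures.

| Loaf | Centre (x, y mm; yaw °) | Paper centre (x, y mm; yaw °) | How it was checked |
|---|---|---|---|
| Herb | 434.5, 339.6; −1.6 | 434.9, 340.4; −1.9 | wrist camera after release |
| Saffron | 650.2, −186.5; 3.6 | 651.3, −186.5; 3.65 | wrist camera after release |
| Rye | 649.4, 195.5; −0.7 | 648.9, 196.2; −0.8 | wrist camera after release |
| White | released at tool position 438.5, −3.0; 6.1 | 439.9, −3.8; 6.2 | tool reading and paper margins in the picture |

- **White loaf check:** two automatic fits of the white loaf disagreed or failed. The first gave 437.9, −1.3 with a weaker match, and a stricter re-fit failed. At mid-length in the picture, equal paper margins of about 6 px show on both sides, so it is centred sideways. The other checks put it about 1.5 to 2 mm short lengthwise.
- **Camera disagreement:** the top camera placed the herb loaf about 6 mm nearer the robot than the wrist camera while it was still on the stack. At board level the two agreed to about 1 mm, and I used the wrist camera.

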